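# Put the rinsed glue bottle on its drying peg

## Task

In this wood shop a rinsed-out square glue bottle lies on the bench with its mouth open, beside one that still has its cap on. Put the open bottle neck-down on the slanted drying stand with the thin peg, so that the peg goes up inside the neck and the mouth sits right down on the wooden block, and let go of it there. Leave the capped bottle lying where it is.

Things in the scene. Friction and masses are not known exactly. Their poses are not given: they have to be found in the camera images.
- bottle: Open white plastic bottle, hollow, 0.1 kg, lying on its side, mouth roughly towards the robot. Its x axis runs from mouth to base. Origin on the long axis, 28 mm above the bench as it lies: mouth at x = -90 mm, round neck (38 mm outside, 32 mm bore) to -47, short shoulder to -39, flat-sided square body 56 x 56 mm to the flat base at +71. Inside, beyond the neck, it is 50 mm square.
- peg (a point): Foot of the thin peg: a round wooden dowel, 12 mm across, 95 mm long, on a fixed stand. z runs along it to the tip, 45 deg from vertical, leaning ahead and to the robot's right; y is level. The point is the centre of a flat 70 x 70 mm face, square to the peg, 90 mm above the bench; the block lies behind the face. Bottle fully home: mouth on this face, its origin 90 mm up the peg.
- thick_stand: The other fixed drying stand, same shape, 190 to 270 mm to one side of the first, not to be used: its dowel is 44 mm across, too thick for the neck. Origin on the bench below the foot of the dowel; x axis: the level direction in which the dowel leans.
- capped_bottle: A bottle of the same size and shape lying beside the open one, closed by a round white screw cap 46 mm across and 26 mm long, 0.35 kg. Same origin and axes as the open bottle. Not to be moved.
There are look-alikes about, which are no part of the job. What is shaped like the part that bears peg but purple, turquoise or yellow is not meant.

How it is judged:
By the outcome, as a careful person would: the job done as asked, in the order asked, and still so for the second after the job is handed in, with the robot touching nothing.
It also fails if it takes over 45 s, if anything falls off the work surface, if the arm or the gripper's body presses on something with over 40 N, if the wrist force passes 120 N, or if a joint passes its speed limit or range.

## Robot

A 7-joint arm with a two-finger parallel gripper is mounted at the origin on the work surface. World frame = base frame: x ahead of the robot, y to its left, z up, the work surface at z = 0. Lengths are in m, angles in rad, forces in N, time in s.
With the tool pointing down it reaches from about 0.425 to 0.825 m from the base axis. Payload 3.6 kg.
Tool frame: the origin (TCP) lies between the finger pads; the fingertips stand 22 mm ahead of it and the grasp point (between the pads) lies 3 mm ahead of it; z points along the fingers, y is the direction in which the jaws open and shut (so a half turn about z gives the same grasp; the last joint's range is limited). The gripper opens to 93 mm and grips with 3 to 60 N. Pads are 15 mm wide; open, the fingers measure 128 mm over their backs; the gripper's body (75 mm by 188 mm) begins 65 mm behind the grasp point.
Start: joints at [1.246, 0.615, -0.013, 1.423, 0.008, 1.103, -0.04], TCP at [0.191, -0.621, 0.241] pointing down, gripper open.
Joint ranges: [-3.12, 3.12], [-0.3, 2.06], [-1.34, 1.32], [0.26, 2.42], [-1.36, 4.5], [0.01, 1.98], [-2.84, 2.84]. Speed limits (rad/s): [2.79, 2.79, 3.14, 3.14, 3.14, 3.14, 3.14].

## Interface

Orientations are given as a unit quaternion [w, x, y, z].
In Python, from plant import arm gives the robot as it stands. The module is installed in compiled form; this text tells all that it offers.
- The arm moves only by the tool apply_moves, never from a script. Its argument "deltas" is a list that holds one entry, the list of rows, each a list of 7 numbers: the shift along the world's x, y, z in m, then the turn, a rotation vector about the world's x, y, z in rad, then the finger opening in m, from 0 to 0.093. In form: [[[dx, dy, dz, rx, ry, rz, fingers], ...]]. A call has 1 to 12 rows; each row shifts and turns the pose as measured when the row begins; what a row does not reach is not made up. A row lasts 1/8 s, in which the tool goes at most 62.5 mm and 10.7 degrees, less where a joint would pass 70% of its speed; a pose out of reach is approached as far as the arm can. A call is refused whole if a number of a shift passes 0.0625 or a number of a turn 0.188, either way. A call with a gripper value outside its range is refused whole. The fingers move at their own pace and stop on an object; "grip_force" is the grip in N (left out, the last holds). Time passes only in rows, so rows that do not move let the fingers close. It gives the time, the measured TCP pose, the force and the opening at its end, in the units of the state.
- arm.observe(): the state, without advancing time (a new reading comes with each control period).
- arm.grab_frame(name): name is "scene" or "top" or "wrist"; returns a dict with "image" (480x640x3 uint8, blue, green, red), "intrinsics" (3x3 intrinsics, pixels), "pose" (4x4, takes a point from camera to world coordinates). Camera axes: x right, y down, z forward; pixel columns grow to the right and rows downward; lengths in m; the calibration is good to about 2 mm. A picture is of the moment at which its call begins. There is no depth.
- arm.close_job(): hands the job in, once; it reports no verdict.
The state is a dict: "t": time; "qpos": joint angles; "joint_velocities": joint speeds; "joint_efforts": joint torques, N m; "tcp_pos": TCP position; "tcp_rot": TCP orientation; "contact_force": force on the tool from outside, world axes, zero at the start; "moment": the same for the moment, N m; "finger_gap": finger opening in m.
Only numpy, scipy, OpenCV 4.12 (cv2) and the standard library are available. Lean on these libraries where they do the work, as an engineer would, in place of code of your own. Each camera call takes 0.05 s, during which the arm holds its last target. There are 200 camera calls.

## Working session

There is one attempt and no reset: what is moved stays moved. The work goes in short steps, Python scripts to look and compute and a tool call to move; the robot and the scene stay as the last step left them, time stands still between calls to the robot, and variables do not carry over. Pictures are saved under pics/ and viewed, about 8 in all and at most 12, crops included, and the job is handed in when it is done.

Besides the shell and the picture viewer there is one more tool, called as a command line: name --argument value ..., lists and objects as JSON in quotes. apply_moves: Moves the arm, as the interface text tells. Its arguments: {"type":"object","properties":{"deltas":{"type":"array","items":{"type":"array","items":{"type":"array","items":{"type":"number"}}}},"grip_force":{"type":"number"}},"required":["deltas"]}

```bash
mkdir -p pics
cat > h.py <<'E'
import numpy as np, cv2
from plant import arm
from scipy.spatial.transform import Rotation as R
def grab(n,fn=None):
    f=arm.grab_frame(n)
    if fn: cv2.imwrite('pics/'+fn,f['image'])
    return f
def ray(f,uv):
    K=np.array(f['intrinsics']);P=np.array(f['pose'])
    d=P[:3,:3]@np.linalg.inv(K)@np.array([uv[0],uv[1],1.]);return P[:3,3],d/np.linalg.norm(d)
def onz(f,uv,z):
    o,d=ray(f,uv);return o+d*(z-o[2])/d[2]
def tri(rs):
    A=0;b=0
    for o,d in rs:
        M=np.eye(3)-np.outer(d,d);A=A+M;b=b+M@o
    x=np.linalg.solve(A,b);return x,[np.linalg.norm((np.eye(3)-np.outer(d,d))@(x-o)) for o,d in rs]
def proj(f,p):
    K=np.array(f['intrinsics']);P=np.linalg.inv(np.array(f['pose']));c=P[:3,:3]@np.asarray(p)+P[:3,3];q=K@c;return q[:2]/q[2]
E
python3 - <<'E'
from h import *
import pickle
d={n:grab(n,n+'0.png') for n in('scene','top')}
pickle.dump(d,open('f0.pkl','wb'))
for n in d: print(n,np.round(d[n]['pose'],3).tolist(),d[n]['intrinsics'])
s=arm.observe();print(s)
E
```

```text
scene [[-0.248, 0.488, -0.837, 1.382], [0.969, 0.142, -0.204, 0.337], [0.019, -0.861, -0.508, 0.657], [0.0, 0.0, 0.0, 1.0]] [[472.03792357   0.         317.79283957]
 [  0.         472.03792357 237.14889935]
 [  0.           0.           1.        ]]
top [[-0.165, -0.966, 0.199, 0.223], [-0.986, 0.163, -0.029, 0.122], [-0.005, -0.201, -0.98, 1.155], [0.0, 0.0, 0.0, 1.0]] [[478.12873547   0.         318.78069546]
 [  0.         478.12873547 247.10799177]
 [  0.           0.           1.        ]]
{'t': 0.1, 'qpos': array([ 1.24547857,  0.61577165, -0.01260663,  1.4246912 ,  0.0081087 ,
        1.10339155, -0.04039859]), 'joint_velocities': array([ 0.00030091, -0.00313606,  0.00042163, -0.002869  ,  0.00049618,
       -0.00066787, -0.00118131]), 'joint_efforts': array([ 1.82184147e-03, -4.60039294e+01,  2.09834310e-01, -1.66244477e+01,
       -6.12981711e-02,  1.69980264e-02,  9.68524341e-05]), 'tcp_pos': array([ 0.19117082, -0.62058343,  0.23964571]), 'tcp_rot': array([-1.09031380e-03,  9.88853992e-01,  1.48884382e-01, -1.83816220e-04]), 'contact_force': array([0.49964565, 0.63778902, 0.03303103]), 'moment': array([-0.03529661, -0.01619601,  0.00494274]), 'finger_gap': 0.09268227649779082}
```

View pics/top0.png

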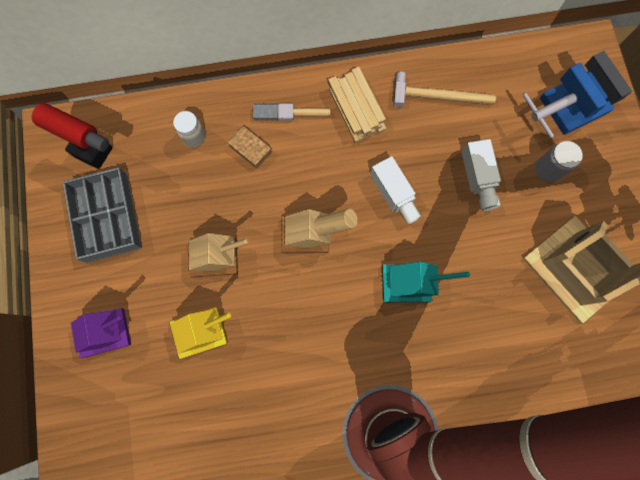

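View pics/scene0.png

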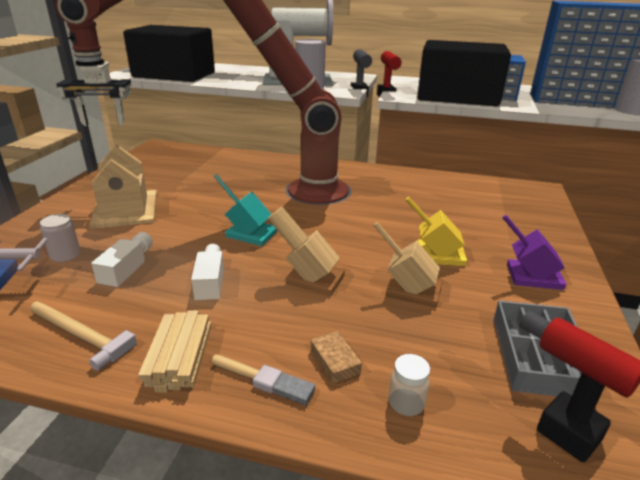

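Top view candidates: the bottles are at (395,188) with its neck at (410,213), and at (482,170), shadowed, with its neck or cap at (488,198). The wooden stands are at (212,252) with the thin dowel and at (308,230) with the thick one. The turquoise, yellow and purple stands are decoys. I'll confirm which bottle is open and measure in one enlarged crop.

Run:
```python
from h import *
import pickle
d=pickle.load(open('f0.pkl','rb'))
t=d['top']['image'];s=d['scene']['image']
z=lambda im,x,y,w,h,W,H:cv2.resize(im[y:y+h,x:x+w],(W,H),interpolation=cv2.INTER_CUBIC)
A=z(t,360,130,160,100,480,300);B=z(s,80,200,160,120,320,300)
g=lambda a:np.clip(255*(a/255.)**.6,0,255).astype('uint8')
C=z(t,180,200,100,80,375,300);D=z(s,360,210,110,100,330,300)
C=cv2.copyMakeBorder(C,0,0,0,95,0);
r1=np.hstack([A,B]);r2=np.hstack([C,D]);
cv2.imwrite('pics/crop1.png',g(np.vstack([r1,r2])))
print(r1.shape,r2.shape)
f=d['top']
for uv in [(395,190),(410,215),(482,172),(488,198),(225,247),(245,242)]: print(uv,onz(f,uv,.028).round(3))
```

```text
(300, 800, 3) (300, 800, 3)
(395, 190) [ 0.562 -0.119  0.028]
(410, 215) [ 0.493 -0.143  0.028]
(482, 172) [ 0.572 -0.341  0.028]
(488, 198) [ 0.504 -0.34   0.028]
(225, 247) [0.489 0.312 0.028]
(245, 242) [0.494 0.263 0.028]
```

View pics/crop1.png

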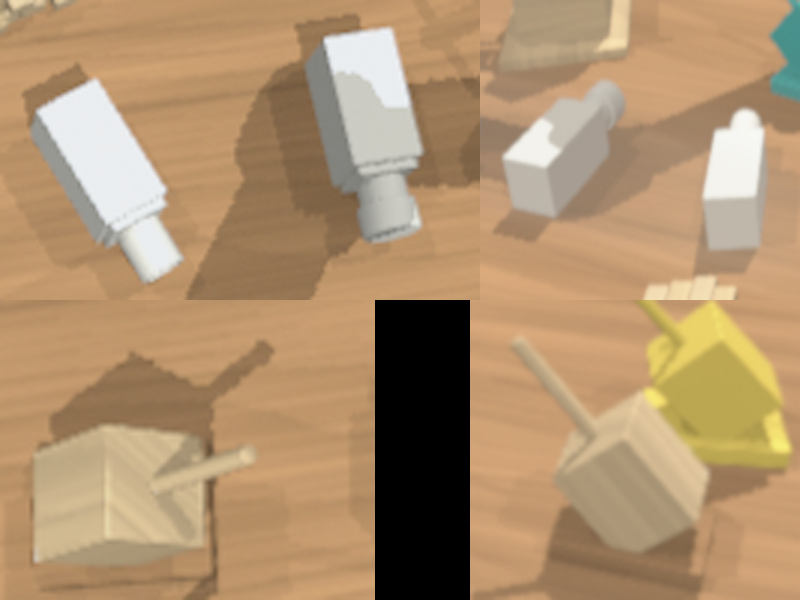

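The left bottle (395,188) is the open one: its neck is uniformly narrow. The right one (482,170) has a wider cap past its neck, so it stays. The target stand is the wooden one at (212,252) with the thin dowel. Next I'll measure poses.

Run:
```python
from h import *
import pickle
d=pickle.load(open('f0.pkl','rb'));T=d['top'];S=d['scene']
c=lambda x,y:(360+x/3,130+y/3)
# bottle: top-face corners (z=.056)
print('topface',[onz(T,c(*p),.056)[:2].round(3).tolist() for p in[(32,122),(98,80),(165,190),(105,240)]])
print('mouth',onz(T,c(163,270),.028).round(3), onz(T,c(145,210),.028).round(3))
tc=lambda x,y:(180+x/3.75,200+(y-300)/3.75); sc=lambda x,y:(360+(x-470)/3,210+(y-300)/3)
f,e1=tri([ray(T,tc(157,488)),ray(S,sc(591,432))])
t,e2=tri([ray(T,tc(250,455)),ray(S,sc(518,343))])
print(f,e1,t,e2); a=t-f;print(np.linalg.norm(a),a/np.linalg.norm(a),np.arctan2(a[1],a[0]))
for p in ['thick tip']: pass
# stand face edges in top crop, plane guess
q=R.from_quat(np.roll(arm.observe()['tcp_rot'],-1));print(q.as_matrix().round(3))
```

```text
topface [[0.612, -0.065], [0.638, -0.124], [0.537, -0.159], [0.505, -0.104]]
mouth [ 0.479 -0.151  0.028] [ 0.531 -0.147  0.028]
[0.46869657 0.30780922 0.0905371 ] [np.float64(0.0018301944221769085), np.float64(0.0018301944221768736)] [0.46403213 0.24436391 0.15408955] [np.float64(0.0007678477020429092), np.float64(0.0007678477020429002)]
0.089922062252554 [-0.0518721  -0.70555885  0.70675031] -1.64418346973504
[[ 0.956  0.294 -0.001]
 [ 0.294 -0.956  0.002]
 [-0.    -0.002 -1.   ]]
```

apply_moves --deltas '[[[0.035,0.05,0,0,0,0.05,0.093],[0.035,0.05,0,0,0,0.05,0.093],[0.035,0.05,0,0,0,0.05,0.093],[0.035,0.05,0,0,0,0.05,0.093],[0.035,0.05,0,0,0,0.05,0.093]]]'

```text
t: 0.72
tcp_pos: [0.3639, -0.3671, 0.2365]
tcp_rot: [-0.002, 0.963, 0.269, -0.002]
contact_force: [1.3, -0.2, 0.5]
finger_gap: 0.0932
```

```bash
cat >> h.py <<'E'
def log():
    import json
    s=arm.observe()
    open('log.jsonl','a').write(json.dumps([list(map(float,s[k])) for k in('qpos','tcp_pos','tcp_rot')])+'\n')
    return s
E
python3 -c "
from h import *
s=log();print(s['t'],s['qpos'].round(3),s['tcp_pos'],s['tcp_rot'])"
```

```text
0.725 [ 0.822  0.418 -0.109  1.805  0.058  0.927 -0.339] [ 0.36392681 -0.36711662  0.23650278] [-0.00152977  0.96314673  0.26896187 -0.00235544]
```

apply_moves --deltas '[[[0.035,0.05,0.01,0.05,0,0.08,0.093],[0.035,0.05,0.01,0.05,0,0.08,0.093],[0.035,0.05,0.01,0.05,0,0.08,0.093],[0.035,0.05,0.01,0,0,0.08,0.093],[0.035,0.05,0.01,0,0,0.08,0.093]]]'

```text
t: 1.35
tcp_pos: [0.5383, -0.1135, 0.285]
tcp_rot: [-0.078, 0.885, 0.459, 0.01]
contact_force: [-0.2, 0.3, -0.4]
finger_gap: 0.0935
```

```bash
cat > kin.py <<'E'
from h import *
from scipy.optimize import least_squares
import json
lo=np.array([-3.12,-.3,-1.34,.26,-1.36,.01,-2.84]);hi=np.array([3.12,2.06,1.32,2.42,4.5,1.98,2.84])
def fk(q,p,s):
    # p: shoulder h, upper, fore, wrist->tcp, q1 offset, q7 offset, elbow offset
    Rz=lambda a:R.from_rotvec([0,0,a]);Ry=lambda a:R.from_rotvec([0,a,0])
    r=Rz(s[0]*q[0]+p[4]);x=np.array([0,0,p[0]])
    r=r*Ry(q[1])*Rz(s[1]*q[2]);x=x+r.apply([p[6],0,p[1]])
    r=r*Ry(q[3])*Rz(s[2]*q[4]);x=x+r.apply([p[7],0,p[2]])
    r=r*Ry(q[5])*Rz(s[3]*q[6]+p[5]);x=x+r.apply([0,0,p[3]])
    return x,r
def data():
    D=[json.loads(l) for l in open('log.jsonl')]
    s0=([1.24547857,.61577165,-.01260663,1.4246912,.0081087,1.10339155,-.04039859],[.19117082,-.62058343,.23964571],[-.0010903,.988854,.148884,-.000184])
    return [s0]+D
def fit():
    import itertools
    D=data();best=None
    for s in itertools.product([1,-1],repeat=4):
      for o1 in(0,np.pi/2,np.pi,-np.pi/2):
       for o7 in(0,np.pi/2,np.pi,-np.pi/2):
        def res(p):
            o=[]
            for q,x,w in D:
                X,r=fk(q,p,s);o+=list((X-x)*5)+list((r.inv()*R.from_quat(np.roll(w,-1))).as_rotvec())
            return np.r_[o,(np.array(p)-[.33,.4,.4,.25,o1,o7,0,0])*1e-3]
        S=least_squares(res,[.33,.4,.4,.25,o1,o7,0,0],max_nfev=30)
        if best is None or S.cost<best[0]-1e-9: best=(S.cost,s,S.x)
    return best
E
python3 -c "
from kin import *
s=log();print(s['t'],s['qpos'].round(3),s['tcp_pos'],s['tcp_rot'])
b=fit();print(b)
for q,x,w in data():
    X,r=fk(q,b[2],b[1]);print((X-x).round(4),(r.inv()*R.from_quat(np.roll(w,-1))).as_rotvec().round(4))
json.dump([list(b[1]),list(b[2])],open('kin.json','w'))
"
```

```text
1.35 [ 0.44   0.478 -0.316  1.578  0.007  1.184 -0.465] [ 0.53828133 -0.11349509  0.28499361] [-0.07796979  0.88501712  0.45888329  0.00956715]
(np.float64(0.00014359683764459045), (-1, -1, -1, -1), array([ 0.24431393,  0.56419184,  0.36581325,  0.31237153, -0.03613229,
        1.53481313, -0.00695917, -0.00895188]))
[-0.0015 -0.0009 -0.0007] [ 0.     -0.0001 -0.0001]
[ 0.0015  0.0019 -0.0001] [-0.0001 -0.0002 -0.0001]
[-0.0003 -0.0001  0.0007] [ 0.0033 -0.0046  0.0003]
```

```bash
cat > ik.py <<'E'
from kin import *
s,p=json.load(open('kin.json'))
def ik(x,Rm,q0s):
    best=None
    for q0 in q0s:
        def res(q):
            X,r=fk(q,p,s);return np.r_[(X-x)*5,(r.inv()*R.from_matrix(Rm)).as_rotvec(),.002*(q-q0)]
        S=least_squares(res,np.clip(q0,lo+.01,hi-.01),bounds=(lo,hi),max_nfev=80)
        X,r=fk(S.x,p,s);e=np.linalg.norm(X-x)*1000+np.linalg.norm((r.inv()*R.from_matrix(Rm)).as_rotvec())*100
        if best is None or e<best[0]-.5: best=(e,S.x)
    return best
F=np.array([.4687,.3078,.0905]);h=np.array([np.cos(-1.62),np.sin(-1.62),0])
a=(h+[0,0,1])/2**.5;z0=(h-[0,0,1])/2**.5
rng=np.random.default_rng(0)
q0s=[np.array([-.6,.5,0,1.5,0,1.1,0])]+[lo+(hi-lo)*rng.random(7) for _ in range(12)]
if __name__=='__main__':
  bx=np.array([np.cos(.337),np.sin(.337),0])
  for f in(1,-1):
    zz=np.array([0,0,-1]);X=f*bx;b=ik(np.array([.577,-.111,.03]),np.c_[X,np.cross(zz,X),zz],q0s);print('grasp',f,round(b[0],1),b[1].round(2))
    for ph in(-90,-60,-30,0,30,60,90):
        z=R.from_rotvec(a*np.radians(ph)).apply(z0);X=f*a
        Rm=np.c_[X,np.cross(z,X),z]
        o=[]
        for u in(.11,.22):
            b=ik(F+a*u-z*.003,Rm,q0s);o.append((round(b[0],1),b[1].round(2)))
        print(f,ph,z.round(2),*o)
E
timeout 500 python3 ik.py
```

```text
grasp 1 0.0 [-0.1   0.82  0.41  1.82 -0.53  0.62 -0.59]
1 -90 [-1.    0.05 -0.  ] (np.float64(27.2), array([ 0.14,  1.53, -1.28,  1.17, -0.  ,  1.98,  1.04])) (np.float64(39.5), array([ 0.3 ,  1.44, -1.34,  1.3 , -0.08,  1.98,  0.97]))
1 -60 [-0.88 -0.31 -0.35] (np.float64(28.3), array([-0.34,  1.07, -0.26,  1.18,  0.  ,  1.98,  2.01])) (np.float64(39.8), array([-0.4 ,  0.9 ,  0.06,  1.3 ,  0.  ,  1.98,  2.3 ]))
1 -30 [-0.53 -0.59 -0.61] (np.float64(0.0), array([-0.38,  1.02, -0.54,  1.25,  0.44,  1.92,  1.89])) (np.float64(0.0), array([-0.26,  0.88, -0.57,  1.35,  0.47,  1.97,  1.96]))
1 0 [-0.03 -0.71 -0.71] (np.float64(0.0), array([-0.58,  0.82, -0.39,  1.58,  0.69,  1.56,  1.85])) (np.float64(0.0), array([-0.47,  0.65, -0.39,  1.67,  0.7 ,  1.58,  1.97]))
1 30 [ 0.47 -0.64 -0.61] (np.float64(0.0), array([-0.82,  0.71, -0.22,  1.95,  1.07,  1.24,  1.52])) (np.float64(0.0), array([-0.7 ,  0.52, -0.24,  2.05,  1.08,  1.24,  1.65]))
1 60 [ 0.85 -0.4  -0.35] (np.float64(0.0), array([-0.99,  0.8 , -0.13,  2.32,  1.65,  1.3 ,  0.86])) (np.float64(5.2), array([-1.69,  0.94,  1.32,  2.42,
[... 813 characters left out ...]
-0.71 -0.71] (np.float64(0.0), array([-1.04,  0.83,  0.46,  1.58,  0.28,  1.31, -0.82])) (np.float64(0.0), array([-0.96,  0.66,  0.44,  1.67,  0.39,  1.33, -0.78]))
-1 30 [ 0.47 -0.64 -0.61] (np.float64(0.0), array([-1.32,  0.76,  0.58,  1.96,  0.71,  0.83, -1.24])) (np.float64(0.0), array([-1.16,  0.53,  0.43,  2.06,  0.91,  0.94, -1.28]))
-1 60 [ 0.85 -0.4  -0.35] (np.float64(0.0), array([-0.96,  0.8 , -0.19,  2.32,  1.64,  1.34, -2.28])) (np.float64(5.2), array([-1.69,  0.94,  1.32,  2.42,  2.36,  0.27, -2.74]))
-1 90 [ 1.   -0.05 -0.  ] (np.float64(37.2), array([-1.79,  1.69,  1.32,  2.42,  2.65,  0.5 ,  2.55])) (np.float64(80.9), array([-1.63,  1.16,  1.1 ,  2.42,  2.09,  0.67, -2.84]))
```

```bash
cat > d.py <<'E'
from ik import *
def delta(x,X,z):
    s=arm.observe();X=np.array(X,float);z=np.array(z,float);Rm=np.c_[X,np.cross(z,X),z]
    c=R.from_quat(np.roll(s['tcp_rot'],-1))
    return (np.array(x)-s['tcp_pos']).round(4),(R.from_matrix(Rm)*c.inv()).as_rotvec().round(4)
E
python3 -c "
from d import *
print(delta([.577,-.111,.2],[np.cos(.337),np.sin(.337),0],[0,0,-1]))"
```

```text
(array([ 0.0387,  0.0025, -0.085 ]), array([-0.1596, -0.0074, -0.6184]))
```

apply_moves --deltas '[[[0.01,0.001,-0.02,-0.04,-0.002,-0.155,0.093],[0.01,0.001,-0.02,-0.04,-0.002,-0.155,0.093],[0.01,0.001,-0.02,-0.04,-0.002,-0.155,0.093],[0.01,0.001,-0.02,-0.04,-0.002,-0.155,0.093],[0,0,0,0,0,0,0.093]]]'

```text
t: 1.98
tcp_pos: [0.5812, -0.1008, 0.2016]
tcp_rot: [0.002, 0.986, 0.165, 0.0]
contact_force: [-0.1, -0.3, -0.3]
finger_gap: 0.0929
```

```bash
python3 -c "
from d import *
log()
f=grab('wrist','w1.png');import pickle;pickle.dump(f,open('w1.pkl','wb'))
print(delta([.577,-.111,.2],[np.cos(.337),np.sin(.337),0],[0,0,-1]))"
```

```text
(array([-0.0045, -0.009 , -0.0026]), array([0.0036, 0.0023, 0.006 ]))
```

View pics/w1.png

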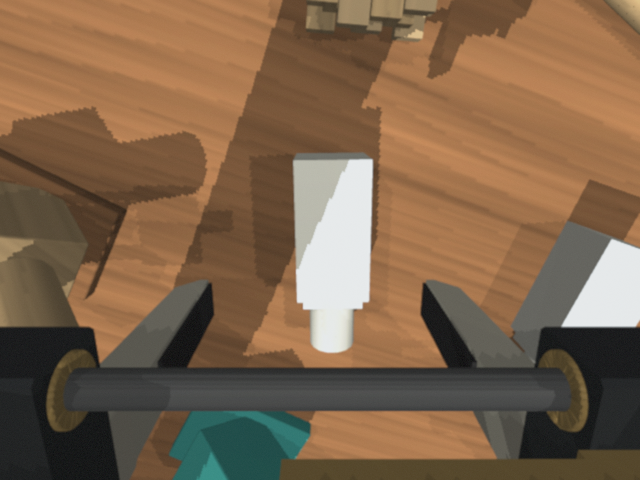

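The wrist view shows the open bottle square to the jaws. Its top face spans (294,159) to (370,305), and the capped bottle is well to the right.

```bash
python3 -c "
from d import *
import pickle
f=pickle.load(open('w1.pkl','rb'))
P=[onz(f,u,.056) for u in [(294,159),(372,159),(370,303),(297,303)]];print(np.round(P,3))
b=(P[0]+P[1])/2;m=(P[2]+P[3])/2;x=b-m;yaw=np.arctan2(x[1],x[0]);u=np.array([np.cos(yaw),np.sin(yaw),0])
o=(b-.071*u+m+.039*u)/2;o[2]=.028;print(yaw,np.linalg.norm(x),o)
print(delta(o+.02*u+[0,0,.003],u,[0,0,-1]))"
```

```text
[[ 0.62  -0.071  0.056]
 [ 0.638 -0.123  0.056]
 [ 0.534 -0.162  0.056]
 [ 0.515 -0.108  0.056]]
0.34497440372705 0.11151639680033404 [ 0.56175489 -0.12154245  0.028     ]
(array([-0.0009, -0.0128, -0.1716]), array([0.0036, 0.0023, 0.014 ]))
```

apply_moves --deltas '[[[0,-0.0065,-0.02,0.002,0.001,0.007,0.093],[0,-0.0065,-0.04,0.002,0.001,0.007,0.093],[0,0,-0.045,0,0,0,0.093],[0,0,-0.04,0,0,0,0.093],[0,0,-0.015,0,0,0,0.093],[0,0,0,0,0,0,0.093]]]'

```text
t: 2.78
tcp_pos: [0.5845, -0.1223, 0.0464]
tcp_rot: [0.002, 0.985, 0.174, 0.007]
contact_force: [0.1, -0.4, -0.3]
finger_gap: 0.0932
```

```bash
python3 -c "
from d import *
log()
y=.345;u=np.array([np.cos(y),np.sin(y),0])
print(delta(np.array([.5618,-.1215,.031])+.02*u,u,[0,0,-1]))"
```

```text
(array([-0.0038,  0.0076, -0.0154]), array([ 0.0009,  0.014 , -0.0044]))
```

apply_moves --deltas '[[[-0.002,0.007,-0.008,0,0.013,-0.004,0.093],[-0.001,0,-0.008,0,0,0,0.093],[0,0,0,0,0,0,0.093]]]'

```text
t: 3.15
tcp_pos: [0.584, -0.1151, 0.0333]
tcp_rot: [0.001, 0.985, 0.172, 0.003]
contact_force: [-0.3, -0.5, 0.1]
finger_gap: 0.0931
```

```bash
python3 -c "
from d import *
y=.345;u=np.array([np.cos(y),np.sin(y),0])
print(delta(np.array([.5618,-.1215,.031])+.02*u,u,[0,0,-1]))"
```

```text
(array([-0.0034,  0.0004, -0.0023]), array([ 0.0017,  0.0073, -0.001 ]))
```

apply_moves --deltas '[[[0,0,0,0,0,0,0.06],[0,0,0,0,0,0,0.04],[0,0,0,0,0,0,0.04],[0,0,0,0,0,0,0.04],[0,0,0,0,0,0,0.04]]]' --grip_force 25

```text
t: 3.78
tcp_pos: [0.5847, -0.1151, 0.0343]
tcp_rot: [0.002, 0.985, 0.172, 0.004]
contact_force: [0.8, 1.1, -0.5]
finger_gap: 0.0557
```

```bash
python3 -c "
from d import *
s=log();print(s['tcp_pos'],s['finger_gap'],s['contact_force'])
y=.345;u=np.array([np.cos(y),np.sin(y),0])
print(delta(np.array([.5618,-.1215,.031])+.02*u,u,[0,0,-1]))
b=fit();json.dump([list(b[1]),list(b[2])],open('kin.json','w'));print(b)"
```

```text
[ 0.58470596 -0.11506735  0.03432787] 0.055688364005334175 [ 0.84505585  1.14674831 -0.52110715]
(array([-0.0041,  0.0003, -0.0033]), array([ 0.0018,  0.0093, -0.0012]))
(np.float64(0.0002293606877170228), (-1, -1, -1, -1), array([ 2.52140325e-01,  5.54512759e-01,  3.72482553e-01,  2.98510588e-01,
       -3.66401461e-02,  1.53423268e+00, -3.35891554e-03,  5.07170412e-04]))
```

apply_moves --deltas '[[[0,0,0.03,0,0,0,0.04],[0,0,0.05,0,0,0,0.04],[0,0,0.055,0,0,0,0.04],[0,0,0.055,0,0,0,0.04],[0,0,0.055,0,0,0,0.04],[0,0,0.02,0,0,0,0.04]]]'

```text
t: 4.53
tcp_pos: [0.5797, -0.1148, 0.3032]
tcp_rot: [0.0, 0.985, 0.172, -0.0]
contact_force: [-0.1, -0.0, -1.2]
finger_gap: 0.0561
```

```bash
python3 -c "
from d import *
import pickle
s=log();print(s['finger_gap'])
T=pickle.load(open('f0.pkl','rb'))['top']
tc=lambda x,y:(180+x/3.75,200+(y-300)/3.75)
for A,B,z in [((106,426),(106,564),.115),((34,455),(36,560),.065),((203,435),(204,550),.065)]:
    A=onz(T,tc(*A),z);B=onz(T,tc(*B),z);v=A-B;print(A,B,np.linalg.norm(v),'h yaw',np.arctan2(v[1],v[0])-np.pi/2)
for yaw in (-1.62,):
    h=np.array([np.cos(yaw),np.sin(yaw),0]);a=(h+[0,0,1])/2**.5;z=(h-[0,0,1])/2**.5
    for u in(.225,.09):print('target',F+a*(u+.0236)-z*.006,a,z,delta(F+a*(u+.0236)-z*.006,a,z))
"
```

```text
0.056133591475386865
[0.50536022 0.33064829 0.115     ] [0.42271786 0.34057588 0.115     ] 0.08323650887698333 h yaw -1.690350597743459
[0.50796851 0.3871433  0.065     ] [0.44194843 0.39329678 0.065     ] 0.06630623424095358 h yaw -1.663733929586563
[0.50312874 0.28159613 0.065     ] [0.43095666 0.29044077 0.065     ] 0.07271201183422754 h yaw -1.692737752027034
target [0.46026281 0.13646351 0.27052939] [-0.03477821 -0.706251    0.70710678] [-0.03477821 -0.706251   -0.70710678] (array([-0.1195,  0.2513, -0.0327]), array([-0.5479, -0.7412, -1.849 ]))
target [0.46495786 0.23180739 0.17506997] [-0.03477821 -0.706251    0.70710678] [-0.03477821 -0.706251   -0.70710678] (array([-0.1148,  0.3466, -0.1281]), array([-0.5479, -0.7412, -1.849 ]))
```

apply_moves --deltas '[[[-0.009,0.021,0.004,-0.046,-0.062,-0.154,0.04],[-0.009,0.021,0.004,-0.046,-0.062,-0.154,0.04],[-0.009,0.021,0.004,-0.046,-0.062,-0.154,0.04],[-0.009,0.021,0.004,-0.046,-0.062,-0.154,0.04],[-0.009,0.021,0.004,-0.046,-0.062,-0.154,0.04],[-0.009,0.021,0.004,-0.046,-0.062,-0.154,0.04],[-0.009,0.021,0.002,-0.046,-0.062,-0.154,0.04],[-0.009,0.021,0,-0.046,-0.062,-0.154,0.04],[-0.009,0.021,0,-0.046,-0.062,-0.154,0.04],[-0.009,0.02,0,-0.046,-0.062,-0.154,0.04]]]'

```text
t: 5.78
tcp_pos: [0.4911, 0.0729, 0.3189]
tcp_rot: [0.235, 0.792, -0.523, 0.207]
contact_force: [0.9, -1.6, -3.1]
finger_gap: 0.0562
```

```bash
cat >> d.py <<'E'
def tgt(u,yaw=-1.65,F=F,o=.0236):
    h=np.array([np.cos(yaw),np.sin(yaw),0]);a=(h+[0,0,1])/2**.5;z=(h-[0,0,1])/2**.5
    return delta(F+a*(u+o)-z*.006,a,z)
E
python3 -c "
from d import *
s=log();print(s['finger_gap'],s['qpos'].round(2),s['tcp_pos'])
print(tgt(.24))"
```

```text
0.05615045353011722 [-1.24  0.69  1.25  1.77 -0.01  1.08 -2.82] [0.4910853  0.07286467 0.31888225]
(array([-0.0368,  0.0534, -0.0377]), array([-0.1433, -0.1784, -0.4176]))
```

Joint 7 is running into its lower limit, so this wrist turn has to go the other way round. I'll unwind and then turn the long way in the air.

apply_moves --deltas '[[[0.009,-0.015,0,0.046,0.062,0.154,0.04],[0.009,-0.015,0,0.046,0.062,0.154,0.04],[0.009,-0.015,0,0.046,0.062,0.154,0.04],[0.009,-0.015,0,0.046,0.062,0.154,0.04],[0.009,-0.015,0,0.046,0.062,0.154,0.04],[0.009,-0.015,0,0.046,0.062,0.154,0.04],[0.009,-0.015,0,0.046,0.062,0.154,0.04],[0.009,-0.015,0,0.046,0.062,0.154,0.04],[0,-0.015,0,0.046,0.062,0.154,0.04],[0,0,0,0.046,0.062,0.154,0.04]]]'

```text
t: 7.02
tcp_pos: [0.5604, -0.051, 0.3049]
tcp_rot: [-0.009, 0.966, 0.258, -0.024]
contact_force: [-0.3, 0.0, -2.1]
finger_gap: 0.056
```

```bash
python3 -c "
from d import *
s=log();print(s['finger_gap'],s['qpos'].round(2),s['tcp_pos'])
print(R.from_quat(np.roll(s['tcp_rot'],-1)).as_matrix().round(3))
print(delta(s['tcp_pos'],[np.cos(.5),np.sin(.5),0],[0,0,-1]))"
```

```text
0.05602422959420016 [-0.2   0.47  0.41  1.55 -0.19  1.21 -0.81] [ 0.56041445 -0.05095123  0.30492622]
[[ 0.866  0.498 -0.051]
 [ 0.498 -0.867  0.006]
 [-0.042 -0.03  -0.999]]
(array([0., 0., 0.]), array([-0.0062, -0.0512, -0.0217]))
```

apply_moves --deltas '[[[-0.004,0.008,0,-0.006,-0.05,0.17,0.04],[-0.004,0.008,0,0,0,0.18,0.04],[-0.004,0.008,0,0,0,0.18,0.04],[-0.004,0.008,0,0,0,0.18,0.04],[-0.004,0.008,0,0,0,0.18,0.04],[-0.004,0.008,0,0,0,0.18,0.04],[-0.004,0.008,0,0,0,0.18,0.04],[-0.004,0.008,0,0,0,0.18,0.04],[-0.004,0.008,0,0,0,0.18,0.04],[-0.004,0.008,0,0,0,0.18,0.04],[-0.004,0.008,0,0,0,0.18,0.04],[-0.004,0.008,0,0,0,0.18,0.04]]]'

```text
t: 8.52
tcp_pos: [0.505, 0.0443, 0.2986]
tcp_rot: [0.0, 0.2, 0.98, -0.004]
contact_force: [0.0, 0.3, -1.7]
finger_gap: 0.0559
```

```bash
python3 -c "
from d import *
s=log();print(s['finger_gap'],s['qpos'].round(2),s['tcp_pos'])
print(R.from_quat(np.roll(s['tcp_rot'],-1)).as_matrix().round(3))
print(delta(s['tcp_pos'],[np.cos(4.63),np.sin(4.63),0],[0,0,-1]))"
```

```text
0.055910060182046625 [-0.04  0.34 -0.14  1.74  0.06  1.07  0.97] [0.50500436 0.04427852 0.29862671]
[[-0.92   0.392 -0.001]
 [ 0.392  0.92  -0.009]
 [-0.003 -0.009 -1.   ]]
(array([0., 0., 0.]), array([0.0071, 0.0078, 1.8916]))
```

```bash
python3 -c "
from d import *
print(tgt(.24))"
```

```text
(array([-0.0507,  0.0819, -0.0175]), array([-0.4642,  0.7854,  1.7795]))
```

apply_moves --deltas '[[[-0.004,0.006,0.002,-0.039,0.066,0.148,0.04],[-0.004,0.006,0.002,-0.039,0.066,0.148,0.04],[-0.004,0.006,0.002,-0.039,0.066,0.148,0.04],[-0.004,0.006,0.002,-0.039,0.066,0.148,0.04],[-0.004,0.006,0.002,-0.039,0.066,0.148,0.04],[-0.004,0.006,0,-0.039,0.066,0.148,0.04],[-0.004,0.006,0,-0.039,0.066,0.148,0.04],[-0.004,0.006,0,-0.039,0.066,0.148,0.04],[-0.004,0.006,0,-0.039,0.066,0.148,0.04],[-0.004,0.006,0,-0.039,0.066,0.148,0.04],[-0.004,0.006,0,-0.039,0.066,0.148,0.04]]]'

```text
t: 9.9
tcp_pos: [0.4577, 0.1093, 0.3053]
tcp_rot: [-0.275, -0.589, 0.717, -0.253]
contact_force: [0.5, 0.2, -0.5]
finger_gap: 0.0558
```

```bash
python3 -c "
from d import *
s=log();print(s['finger_gap'],s['qpos'].round(2),s['tcp_pos'])
print(tgt(.24))"
```

```text
0.05575330276065834 [-0.33  0.55 -0.45  1.65  0.66  1.67  1.98] [0.45770354 0.1093011  0.30525586]
(array([-0.0034,  0.0169, -0.0241]), array([-0.0144,  0.0413,  0.1   ]))
```

apply_moves --deltas '[[[-0.001,0.009,-0.01,-0.007,0.021,0.05,0.04],[-0.001,0.008,-0.01,-0.007,0.021,0.05,0.04],[0,0,0,0,0,0,0.04]]]'

```text
t: 10.28
tcp_pos: [0.4551, 0.128, 0.2826]
tcp_rot: [-0.281, -0.629, 0.677, -0.259]
contact_force: [0.3, -0.7, -0.8]
finger_gap: 0.0559
```

```bash
python3 -c "
from d import *
import pickle
s=log();print(s['finger_gap'],s['qpos'].round(2),s['tcp_pos'])
print(tgt(.24))
d={n:grab(n) for n in('scene','top')};pickle.dump(d,open('f1.pkl','wb'))
z=lambda im,x,y,w,h,k:cv2.resize(im[y:y+h,x:x+w],None,fx=k,fy=k,interpolation=cv2.INTER_CUBIC)
cv2.imwrite('pics/pre.png',np.hstack([z(d['top']['image'],180,190,130,150,3),z(d['scene']['image'],310,160,130,150,3)]))
c=R.from_quat(np.roll(s['tcp_rot'],-1));o=s['tcp_pos']+c.apply([-.0236,0,.006])
for n in d:
  print(n,[proj(d[n],o+c.apply([x,0,0])).round(1).tolist() for x in(-.09,-.047,.071)])
"
```

```text
0.05590076355390824 [-0.36  0.59 -0.47  1.68  0.69  1.65  2.01] [0.45508245 0.12804233 0.28262807]
(array([-0.0008, -0.0018, -0.0015]), array([-0.0014, -0.0035, -0.0046]))
scene [[359.2, 203.4], [346.5, 188.6], [310.5, 147.0]]
top [[262.7, 235.4], [276.1, 230.5], [317.6, 215.5]]
```

View pics/pre.png

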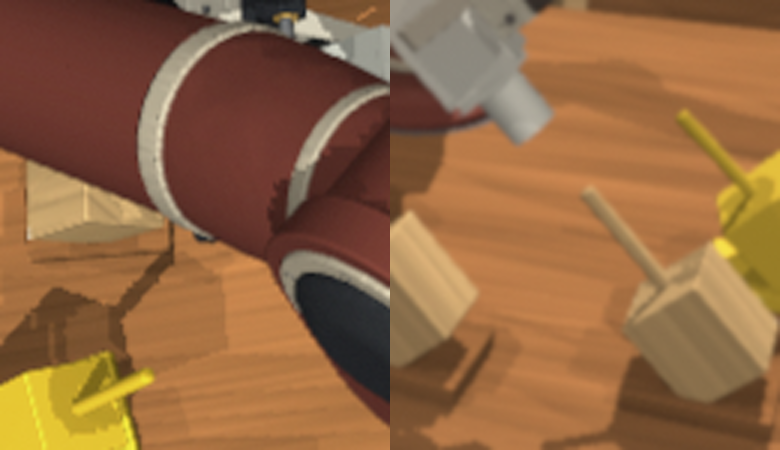

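The top view is blocked by the arm. In the scene view the mouth is near (358,202), in line with the peg from tip (376,223) to foot (400,255). I'll check the third direction with the wrist camera.

```bash
python3 -c "
from d import *
import pickle
f=grab('wrist','w2.png');pickle.dump(f,open('w2.pkl','wb'))
s=arm.observe();c=R.from_quat(np.roll(s['tcp_rot'],-1));o=s['tcp_pos']+c.apply([-.0236,0,.006])
print([proj(f,o+c.apply([x,0,0])).round(1).tolist() for x in(-.09,-.047)])
print('peg model',proj(f,[.4687,.3078,.0905]),proj(f,[.464,.2444,.1541]))"
```

```text
[[312.4, 528.8], [312.0, 457.7]]
peg model [315.22830662 715.26661771] [314.52240999 610.3862943 ]
```

View pics/w2.png

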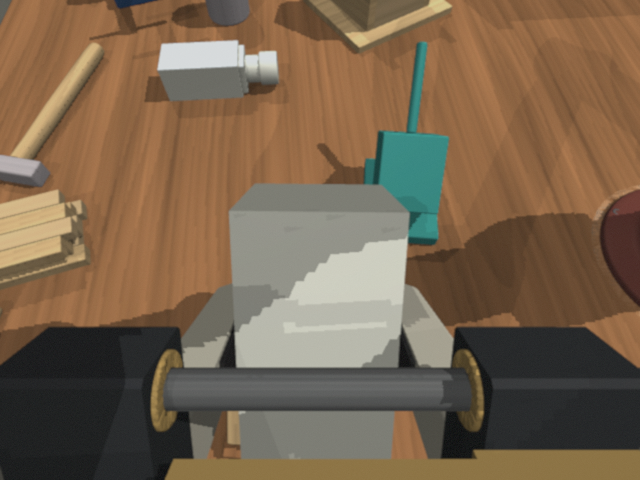

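apply_moves --deltas '[[[0,0.005,-0.008,-0.001,-0.003,-0.004,0.04],[0.001,0.009,-0.009,0,0,0,0.04],[0.001,0.009,-0.009,0,0,0,0.04],[0.001,0.009,-0.009,0,0,0,0.04],[0.001,0.009,-0.009,0,0,0,0.04],[0,0,0,0,0,0,0.04]]]'

```text
t: 11.18
tcp_pos: [0.4607, 0.1707, 0.2365]
tcp_rot: [-0.28, -0.625, 0.681, -0.26]
contact_force: [0.4, -0.7, -0.9]
finger_gap: 0.0558
```

```bash
python3 -c "
from d import *
import pickle
s=log();print(s['finger_gap'],s['contact_force'],s['tcp_pos'])
print(tgt(.18));print(tgt(.09))
d={n:grab(n) for n in('scene','top')}
z=lambda im,x,y,w,h,k:cv2.resize(im[y:y+h,x:x+w],None,fx=k,fy=k,interpolation=cv2.INTER_CUBIC)
cv2.imwrite('pics/ins1.png',np.hstack([z(d['top']['image'],180,190,130,120,3),z(d['scene']['image'],310,160,130,120,3)]))
"
```

```text
0.055764597663034744 [ 0.35201161 -0.70854103 -0.87481796] [0.46065276 0.17067841 0.23645713]
(array([-0.003 , -0.0022,  0.0023]), array([-0.0011,  0.0037,  0.005 ]))
(array([ 0.002 ,  0.0613, -0.0614]), array([-0.0011,  0.0037,  0.005 ]))
```

View pics/ins1.png

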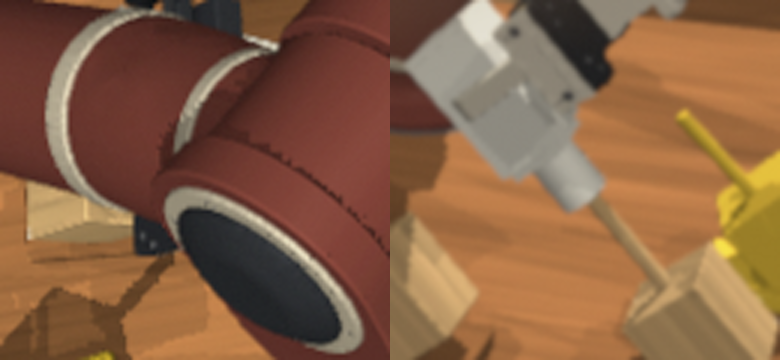

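The peg now disappears into the mouth near scene pixel (378,226), and there is no contact force. I'll continue down.

apply_moves --deltas '[[[-0.001,0.008,-0.008,-0.001,0.003,0.004,0.04],[0,0.009,-0.009,0,0,0,0.04],[0,0.009,-0.009,0,0,0,0.04],[0,0.009,-0.009,0,0,0,0.04],[0,0.006,-0.006,0,0,0,0.04],[0,0,0,0,0,0,0.04]]]'

```text
t: 12.02
tcp_pos: [0.4598, 0.2138, 0.1935]
tcp_rot: [-0.28, -0.626, 0.68, -0.26]
contact_force: [0.6, -0.3, -0.2]
finger_gap: 0.0559
```

```bash
python3 -c "
from d import *
s=log();print(s['finger_gap'],s['contact_force'],s['moment'],s['tcp_pos'])
print(tgt(.09))"
```

```text
0.05590981121233252 [ 0.6478799  -0.32833424 -0.22192686] [ 0.95263271 -0.12780618 -0.07110802] [0.45978467 0.21380489 0.19349862]
(array([ 0.0029,  0.0181, -0.0184]), array([-0.0001,  0.0024,  0.002 ]))
```

apply_moves --deltas '[[[0.001,0.008,-0.008,0,0.002,0.002,0.04],[0.001,0.006,-0.006,0,0,0,0.04],[0,0.003,-0.003,0,0,0,0.04],[0,0,0,0,0,0,0.04]]]'

```text
t: 12.52
tcp_pos: [0.4622, 0.2317, 0.1756]
tcp_rot: [-0.281, -0.627, 0.679, -0.26]
contact_force: [-0.2, -0.6, -0.4]
finger_gap: 0.0561
```

```bash
python3 -c "
from d import *
s=log();print(s['finger_gap'],s['contact_force'],s['moment'],s['tcp_pos'])
print(tgt(.09))
f=grab('scene')
cv2.imwrite('pics/ins2.png',cv2.resize(f['image'][160:300,320:460],None,fx=4,fy=4,interpolation=cv2.INTER_CUBIC))"
```

```text
0.056126445691000726 [-0.24220662 -0.60157468 -0.4019552 ] [ 0.97157276 -0.12752002 -0.05713048] [0.4622374  0.23165204 0.17562973]
(array([ 0.0004,  0.0003, -0.0006]), array([-0.    ,  0.0011,  0.0006]))
```

View pics/ins2.png

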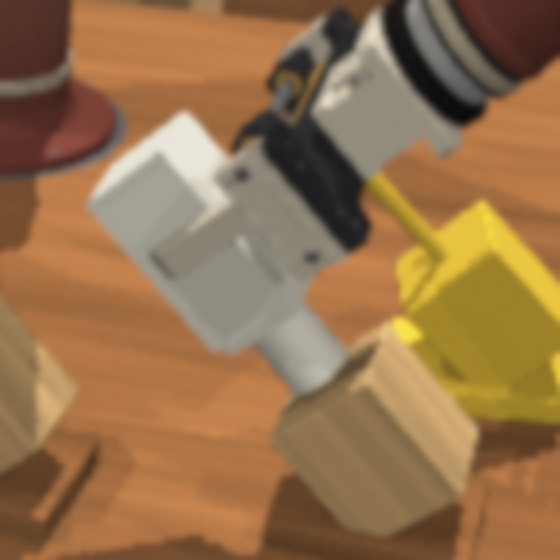

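The mouth is at the block face, at crop (318,375), and no force shows yet. I'll press on gently until it makes contact.

apply_moves --deltas '[[[0,0.0015,-0.0015,0,0,0,0.04],[0,0.0015,-0.0015,0,0,0,0.04],[0,0,0,0,0,0,0.04]]]'

```text
t: 12.95
tcp_pos: [0.4625, 0.2344, 0.1731]
tcp_rot: [-0.281, -0.626, 0.679, -0.26]
contact_force: [-0.1, -0.2, -0.3]
finger_gap: 0.056
```

```bash
python3 -c "
from d import *
print(tgt(.09))"
```

```text
(array([ 0.0002, -0.0024,  0.0019]), array([0.    , 0.0022, 0.0014]))
```

apply_moves --deltas '[[[0,0.0015,-0.0015,0,0,0,0.04],[0,0.0015,-0.0015,0,0,0,0.04],[0,0,0,0,0,0,0.04]]]'

```text
t: 13.32
tcp_pos: [0.4627, 0.2357, 0.1722]
tcp_rot: [-0.282, -0.625, 0.679, -0.262]
contact_force: [0.4, 0.3, -1.6]
finger_gap: 0.0559
```

apply_moves --deltas '[[[0,0.0015,-0.0015,0,0,0,0.04],[0,0.001,-0.001,0,0,0,0.04]]]'

```text
t: 13.58
tcp_pos: [0.4628, 0.2361, 0.1723]
tcp_rot: [-0.285, -0.623, 0.679, -0.265]
contact_force: [-1.6, -2.0, 4.8]
finger_gap: 0.0558
```

The mouth is seated, with about 5 N of contact. With 10 mm of play the free bottle will sag until its inner wall rests on the peg tip, about 10° by geometry. I'll lower it partway about the lower rim before letting go, rather than drop it.

apply_moves --deltas '[[[0,-0.004,-0.003,0.04,-0.003,0,0.04],[0,-0.004,-0.003,0.04,-0.003,0,0.04],[0,-0.004,-0.003,0.04,-0.003,0,0.04]]]'

```text
t: 13.95
tcp_pos: [0.4621, 0.2244, 0.1633]
tcp_rot: [-0.243, -0.638, 0.695, -0.226]
contact_force: [0.5, -0.4, 1.0]
finger_gap: 0.0559
```

```bash
python3 -c "
from d import *
print(tgt(.085))"
```

```text
(array([0.0008, 0.0111, 0.0082]), array([-0.1088,  0.0119,  0.0036]))
```

apply_moves --deltas '[[[0,-0.004,-0.003,0.04,-0.003,0,0.04],[0,0,0,0,0,0,0.04]]]'

```text
t: 14.2
tcp_pos: [0.4625, 0.2213, 0.1607]
tcp_rot: [-0.227, -0.643, 0.7, -0.212]
contact_force: [0.4, -1.7, 1.1]
finger_gap: 0.0559
```

apply_moves --deltas '[[[0,0,0,0,0,0,0.06],[0,0,0,0,0,0,0.065],[0,0,0,0,0,0,0.075],[0,0,0,0,0,0,0.093],[0,0,0,0,0,0,0.093],[0,0,0,0,0,0,0.093]]]'

```text
t: 14.95
tcp_pos: [0.4621, 0.2226, 0.1593]
tcp_rot: [-0.228, -0.644, 0.699, -0.212]
contact_force: [-0.7, -0.0, -0.2]
finger_gap: 0.0926
```

```bash
python3 -c "
from d import *
f=grab('scene')
cv2.imwrite('pics/rel.png',cv2.resize(f['image'][160:300,320:460],None,fx=4,fy=4,interpolation=cv2.INTER_CUBIC))
s=arm.observe();print(R.from_quat(np.roll(s['tcp_rot'],-1)).as_matrix().round(3)[:,2],s['contact_force'])"
```

```text
[-0.046 -0.589 -0.807] [-0.22612633  0.70926229 -0.789534  ]
```

View pics/rel.png

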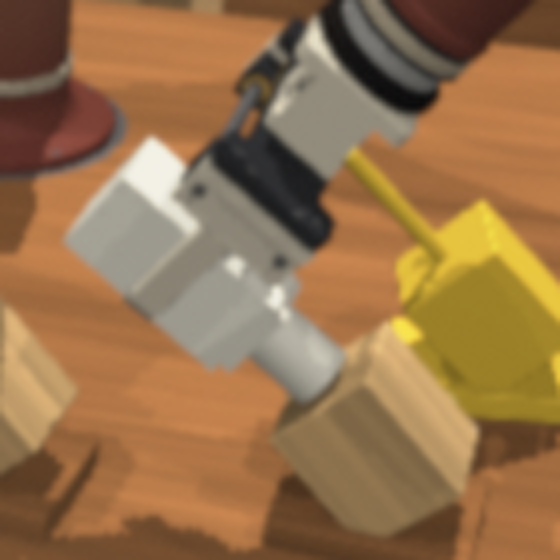

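Released, and the bottle rests on the peg with its mouth on the face. I'll back out along the fingers.

apply_moves --deltas '[[[0,0.006,0.008,0,0,0,0.093],[0.001,0.01,0.014,0,0,0,0.093],[0.001,0.015,0.02,0,0,0,0.093],[0.001,0.015,0.02,0,0,0,0.093],[0.001,0.015,0.02,0,0,0,0.093],[0.001,0.015,0.02,0,0,0,0.093],[0,0.005,0.04,0,0,0,0.093],[0,0,0.04,0,0,0,0.093],[0,0,0,0,0,0,0.093]]]'

```text
t: 16.12
tcp_pos: [0.4651, 0.3128, 0.3551]
tcp_rot: [-0.223, -0.647, 0.699, -0.209]
contact_force: [-0.1, 0.4, -0.3]
finger_gap: 0.0928
```

```bash
python3 -c "
from d import *
d={n:grab(n) for n in('scene','top')}
z=lambda im,x,y,w,h,W,H:cv2.resize(im[y:y+h,x:x+w],(W,H),interpolation=cv2.INTER_CUBIC)
cv2.imwrite('pics/fin.png',np.hstack([z(d['scene']['image'],320,170,120,120,480,480),z(d['top']['image'],0,0,640,480,320,480)]))
print(arm.observe()['contact_force'])"
```

```text
[-0.46514387  0.87853799 -0.56856637]
```

View pics/fin.png

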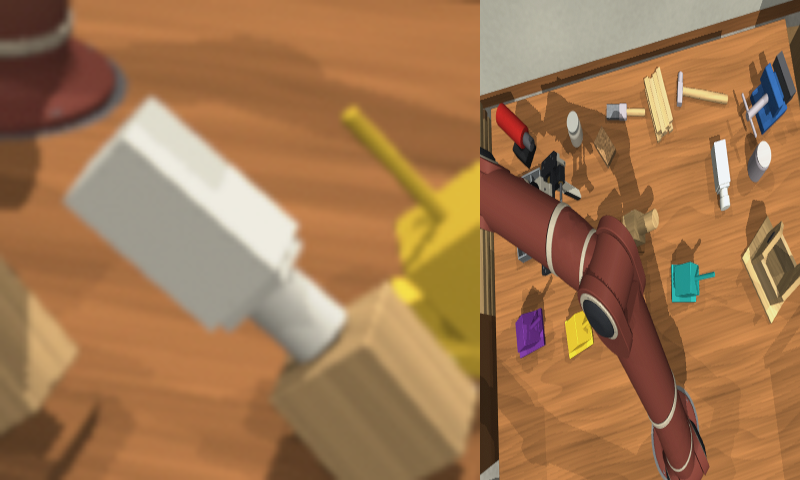

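The bottle sits on the peg with its mouth at the block face, the gripper is clear, and the capped bottle is in place. I'll check that nothing is creeping, then hand in.

apply_moves --deltas '[[[0,0,0,0,0,0,0.093],[0,0,0,0,0,0,0.093],[0,0,0,0,0,0,0.093],[0,0,0,0,0,0,0.093]]]'

```text
t: 16.73
tcp_pos: [0.4645, 0.3107, 0.349]
tcp_rot: [-0.229, -0.647, 0.697, -0.21]
contact_force: [-0.1, -0.4, 0.1]
finger_gap: 0.0931
```

```bash
python3 -c "
from d import *
f=grab('scene')['image'];g=cv2.imread('pics/fin.png')[:,:480]
c=cv2.resize(f[170:290,320:440],(480,480),interpolation=cv2.INTER_CUBIC)
e=np.abs(c.astype(int)-g)[90:370,60:350].max(2);print('changed px',(e>40).sum())
a=cv2.imread('pics/scene0.png');e=np.abs(a.astype(int)-f)[225:290,85:155].max(2);print('capped region diff',(e>60).sum(),arm.observe()['t'])
print(arm.close_job())"
```

```text
changed px 0
capped region diff 405 16.775
the job is handed in; nothing more can be done
None
```

The open bottle is on the thin-peg wooden stand with its mouth on the block, released, and the gripper is backed well clear. I handed the job in at about 16.8 s.

- **Seating:** the mouth met the block face with about 5 N. I then tilted the base down about 0.15 rad (8–9°) before opening the fingers. The bottle fits loosely on the peg, so it rests sagged by roughly that much. Its lower rim is on the face and its upper rim is probably slightly raised.
- **Stability:** two pictures about half a second apart after release showed no movement of the bottle.
- **Capped bottle:** I never went near it, and it looks in place in the last top view. The picture comparison of its area did not come back clean: 405 pixels differed. I think that is the arm's shadow, which was on it at the start and has since moved off, but I did not check this separately.
- **Wrist detour:** the first turn of the wrist ran joint 7 to -2.82, close to its -2.84 limit. I unwound it and turned the long way round in the air, and nothing was touched.

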